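# Find the housing that rattles

## Task

One of the three closed housings on the inspection bench has a loose ball inside. Lift them by the lug and shake them to find the one that rattles, then gently set that one upright on the floor of the blue reject tray and leave the two sound ones standing upright on the bench outside the tray; drop none of them.

Things in the scene. Friction and masses are not known exactly. Their poses are not given: they have to be found in the camera images.
- housing_a_mid (a point): one of three outwardly identical closed square housings, 90 mm tall, 0.6 kg, loose, upright on the bench: aluminium body 94 x 94 x 57 mm with grey lid, on which stands a dark lug to grasp it by, 50 mm long (along the housing's x), 20 mm thick (its y), 33 mm tall. This point: its centre, 45 mm above its underside and 45 mm below the lug's top; x, y along the sides, z up
- housing_b_mid (a point): another housing, as housing_a_mid. All three weigh the same. In one, which may be any of them, a 40 mm, 260 g steel ball is loose in a closed 84 x 84 x 42 mm space
- housing_c_mid (a point): another housing, as housing_a_mid. When the housing with the ball is moved sideways and stopped quickly, the ball rolls up to 44 mm, knocks on the wall ahead and stays there while level, so the load's weight shifts to that side of the grasp (a moment change of 0.07 to 0.1 N m from side to side); in the other two a part of the same weight is tightly fitted and cannot move
- tray_floor (a point): blue open tray fixed to the bench, outside 190 mm (x) x 200 mm (y) x 45 mm tall, walls and floor 5 mm thick; this point is the centre of its inner floor, 5 mm above the bench; x and y along its sides, z up

How it is judged:
By the outcome, as a careful person would: the job done as asked, in the order asked, and still so for the second after the job is handed in, with the robot touching nothing.
It also fails if it takes over 72 s, if anything falls off the work surface, if the arm or the gripper's body presses on something with over 40 N, if the wrist force passes 120 N, or if a joint passes its speed limit or range.

## Robot

A 6-joint arm with a two-finger parallel gripper is mounted at the origin on the work surface. World frame = base frame: x ahead of the robot, y to its left, z up, the work surface at z = 0. Lengths are in m, angles in degrees, forces in N, time in s.
With the tool pointing down it reaches from about 0.35 to 0.875 m from the base axis. Payload 4.2 kg.
Tool frame: the origin (TCP) lies on the centre line of the jaws, within the pads' length; the fingertips stand 19 mm ahead of it and the grasp point (between the pads) is the TCP; z points along the fingers, y is the line along which they close (so a half turn about z gives the same grasp; the last joint's range is limited). The gripper opens to 87 mm and grips with 3 to 60 N. Pads are 19 mm wide; open, the fingers measure 117 mm over their backs; the gripper's body (75 mm by 190 mm) begins 51 mm behind the grasp point.
Start: joints at [-59.553, 22.042, 0.453, 0, -68.411, -14.817], TCP at [0.168, -0.602, 0.212] pointing down, gripper open.
Joint ranges: [-179.83, 179.83], [-69.29, 118.12], [-61.27, 80.66], [-181.25, 117.63], [-171.15, -9.14], [-177.46, 177.46]. Speed limits (degrees/s): [159.86, 159.86, 180, 180, 180, 180].

## Interface

Orientations are given as a 3x3 rotation matrix whose columns are the frame's x, y, z axes.
In Python, from station import sense, capture, finish_job, search_frame, masks_of gives the robot as it stands.
- The arm moves only by the tool drive_tool, never from a script. Its argument "rows" is a list of rows, each a list of 7 numbers: the opening in per cent of the stroke, from 0 (shut) to 100 (fully open), then the shift along the world's x, y, z in mm, then the turn, a rotation vector about the world's x, y, z in rad. In form: [[fingers, dx, dy, dz, wx, wy, wz], ...]. A call has 1 to 5 rows; each row shifts and turns the commanded pose from where the row before left it; what a row does not reach is not made up. A row lasts 1/12 s, in which the tool goes at most 41.7 mm and 7.16 degrees, less where a joint would pass 70% of its speed; a pose out of reach is approached as far as the arm can. A call is refused whole if a number of a shift passes 41.7 or a number of a turn 0.125, either way. A call with a gripper value outside its range is refused whole. The fingers move at their own pace and stop on an object; the grip force is fixed at half the most. Time passes only in rows, so rows that do not move let the fingers close. It gives the time, the measured TCP pose, the force, the opening and the grip force at its end, in the units of the state.
- sense(): the state, without advancing time (a new reading comes with each control period).
- capture(name): name is "side" or "top"; returns a dict with "frame" (400x640x3 uint8, red, green, blue), "z_map" (400x640 float32, m along the optical axis (not along the pixel's ray), 0 where there is no reading), "fx", "fy", "cx", "cy" (pixels), "R" (3x3) and "t" (3): a world point X has camera coordinates R X + t. Camera axes: x right, y down, z forward; pixel columns grow to the right and rows downward; lengths in m; the calibration is good to about 2 mm. A picture is of the moment at which its call begins.
- finish_job(): hands the job in; it is judged then, once.
Trained networks look in a picture, given as the dict that the camera call returned (one of the last four; its "shot" number tells which), for a name from the list of things; names that differ only in an ending like _2 or _b are one class to them, and where a whole thing is asked for, a point or a joint stands for the part that bears it (a point fixed in the world has none). Each returns a list of dicts, best first, with "p" (0 to 1); they miss things now and then, are a little off and sometimes report something else, mostly with a low value. They report only what shows in the picture. A call takes as long as a camera call.
- search_frame(label, picture): "xy" ([column, row] in pixels, amid what is visible of it).
- masks_of(label, picture): "region" (400x640 bool, what is visible of it) and "xy" ([column, row] in pixels, amid what is visible of it).
The state is a dict: "time_s": time; "joints": joint angles; "joint_velocities": joint speeds; "effort": joint torques, N m; "tcp_pos": TCP position; "ee_rot": TCP orientation; "wrist_force": force on the tool from outside, world axes, zero at the start; "moment": the same for the moment, N m; "gripper_width": opening from 0.0 (shut) to 1.0 (fully open); "gripper_force": force on a finger pad.
Only numpy, scipy, OpenCV 4.12 (cv2) and the standard library are available. Lean on these libraries where they do the work, as an engineer would, in place of code of your own. Each camera call takes 0.05 s, during which the arm holds its last target. There are 200 camera calls.

## Working session

There is one attempt and no reset: what is moved stays moved. The work goes in short steps, Python scripts to look and compute and a tool call to move; the robot and the scene stay as the last step left them, time stands still between calls to the robot, and variables do not carry over. Pictures are saved under pics/ and viewed, at most 10 in all, crops included, and the job is handed in when it is done.

Besides the shell and the picture viewer there is one more tool, called as name([rows], argument=value, ...), one row to a line, values as JSON. drive_tool: Moves the arm, as the interface text tells. Its arguments: {"type":"object","properties":{"rows":{"type":"array"}},"required":["rows"]}

```bash
mkdir -p pics; cat > h.py <<'E'
import numpy as np, cv2
from station import *
def pts(c,m):
    v,u=np.nonzero(m&(c["z_map"]>0)); z=c["z_map"][v,u]
    P=np.stack([(u-c["cx"])/c["fx"]*z,(v-c["cy"])/c["fy"]*z,z],1)
    return (P-c["t"])@c["R"]
E
python3 - <<'E'
from h import *
s=sense(); print(s["time_s"],s["tcp_pos"],s["ee_rot"],s["gripper_width"],s["wrist_force"],s["moment"])
c=capture("top"); d=capture("side")
cv2.imwrite("pics/top.png",c["frame"][:,:,::-1]); cv2.imwrite("pics/side.png",d["frame"][:,:,::-1])
for r in masks_of("housing_a_mid",c):
    P=pts(c,r["region"]); 
    L=P[(P[:,2]>.08)&(P[:,2]<.1)]; B=P[(P[:,2]>.05)&(P[:,2]<.065)]
    print("H",r["p"],r["xy"],len(P))
    for Q in (L,B):
        if len(Q)>10:
            q=cv2.minAreaRect(Q[:,:2].astype(np.float32)*1000); print(len(Q),q,np.median(Q[:,2]))
for r in masks_of("tray_floor",c)[:3]: print("T",r["p"],r["xy"],r["region"].sum())
for r in search_frame("tray_floor",c)[:3]: print("T",r)
P=pts(c,c["z_map"]>0); uv=np.argwhere(c["z_map"]>0)
f=cv2.cvtColor(c["frame"],cv2.COLOR_RGB2HSV); m=(f[:,:,0]>95)&(f[:,:,0]<130)&(f[:,:,1]>110)
Q=pts(c,m); Q=Q[(Q[:,2]>.035)&(Q[:,2]<.055)]; print("tray",len(Q), len(Q) and cv2.minAreaRect(Q[:,:2].astype(np.float32)*1000))
E
```

```text
0.0 [ 0.16823323 -0.60128296  0.21076222] [[-9.63076453e-01 -2.69227163e-01 -6.93072335e-04]
 [-2.69228029e-01  9.63074286e-01  2.04633429e-03]
 [ 1.16551370e-04  2.15737087e-03 -9.99997666e-01]] 0.9981295553540237 [-0.96163314  0.8181672   0.28383291] [0.09465945 0.01609903 0.02040483]
T 0.57 [272.1, 183.7] 5757
T {'xy': [273.0, 182.7], 'p': 0.68}
tray 2067 ((349.1529541015625, 423.22784423828125), (428.16204833984375, 962.7178955078125), 17.39153289794922)
```

View pics/top.png

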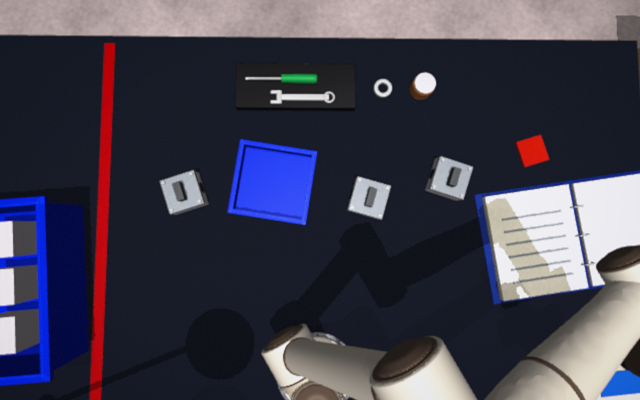

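View pics/side.png

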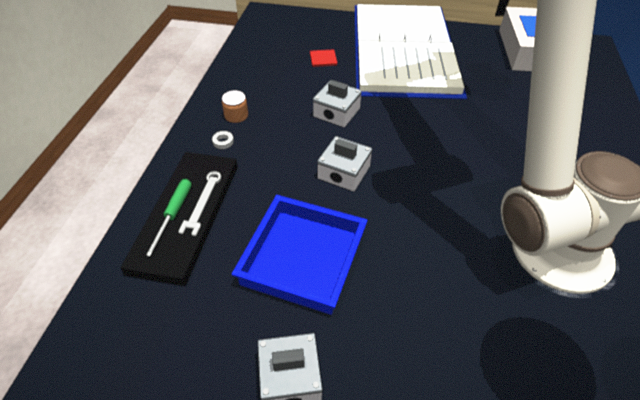

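The top picture shows housings at about (183,191), (370,197) and (449,178), with the tray at (273,182). In the side picture they are at (290,370), (345,160) and (337,102). The network missed the housings, so I'll measure them from depth around those pixels.

```bash
python3 - <<'E'
from h import *
c=capture("top")
print([ (r["p"],r["xy"]) for r in search_frame("housing_b_mid",c)])
def win(u,v,w):
    m=np.zeros((400,640),bool); m[v-w:v+w,u-w:u+w]=1; return pts(c,m)
R=lambda Q:cv2.minAreaRect(Q[:,:2].astype(np.float32)*1000)
print("camera pos",-c["R"].T@c["t"])
for u,v in((183,191),(370,197),(449,178)):
    P=win(u,v,36); z=P[:,2]
    for lo,hi in((.08,.1),(.045,.07)):
        Q=P[(z>lo)&(z<hi)]; print(u,len(Q),np.round(np.median(Q,0),4),R(Q))
P=win(273,182,52); z=P[:,2]; Q=P[(z>.038)&(z<.055)&(np.abs(P[:,1]-np.median(P[:,1]))<.14)]
print("tray",len(Q),R(Q),Q.mean(0))
E
```

```text
[(0.94, [184.7, 192.6])]
camera pos [0.40778066 0.00929643 1.22985689]
183 155 [0.4954 0.3611 0.0889] ((494.6405944824219, 361.5664367675781), (49.38684844970703, 21.235641479492188), 19.631296157836914)
183 1096 [0.4928 0.3545 0.0561] ((495.08294677734375, 362.0729064941406), (96.42073822021484, 95.71247100830078), 18.755447387695312)
370 149 [ 0.4808 -0.1452  0.0892] ((480.57403564453125, -145.52505493164062), (20.33025360107422, 50.2802848815918), 74.2670669555664)
370 1063 [ 0.48   -0.1411  0.0565] ((480.323974609375, -145.1587677001953), (95.0630111694336, 95.07084655761719), 73.97442626953125)
449 155 [ 0.5346 -0.369   0.0898] ((535.511474609375, -370.0428161621094), (20.432472229003906, 49.75547409057617), 71.33383178710938)
449 1055 [ 0.5342 -0.3627  0.0565] ((535.3457641601562, -370.3634033203125), (95.9949951171875, 95.42340850830078), 71.62203979492188)
tray 1300 ((524.9067993164062, 118.79312896728516), (214.59165954589844, 204.76658630371094), 81.2049560546875) [0.5253179  0.12053024 0.04424468]
```

drive_tool([
  [100,30.6,19.2,-4,0,0,-0.119],
  [100,30.6,19.2,-4,0,0,-0.119],
  [100,30.6,19.2,-4,0,0,-0.119],
  [100,30.6,19.2,-4,0,0,-0.119],
  [100,30.6,19.2,-4,0,0,-0.119],
])

```text
time_s: 0.77
tcp_pos: [0.3226, -0.5049, 0.1918]
ee_rot: [[-0.947, 0.323, 0.0], [0.323, 0.947, -0.0], [-0.0, -0.0, -1.0]]
wrist_force: [0.9, -0.4, -0.3]
gripper_width: 1.0
gripper_force: 0.0
```

drive_tool([
  [100,30.6,19.2,-4,0,0,0],
  [100,30.6,19.2,-4,0,0,0],
  [100,30.6,19.2,-4,0,0,0],
  [100,30.6,19.2,-4,0,0,0],
  [100,30.6,19.2,-4,0,0,0],
])

```text
time_s: 1.18
tcp_pos: [0.4758, -0.4087, 0.1718]
ee_rot: [[-0.949, 0.317, 0.0], [0.317, 0.949, -0.0], [-0.0, -0.0, -1.0]]
wrist_force: [0.2, -0.6, -0.0]
gripper_width: 1.001
gripper_force: 0.0
```

drive_tool([
  [100,30.6,19.2,-4,0,0,0],
  [100,30.6,19.2,-4,0,0,0],
  [100,0,0,0,0,0,0],
  [100,0,0,0,0,0,0],
])

```text
time_s: 1.52
tcp_pos: [0.5369, -0.37, 0.1629]
ee_rot: [[-0.949, 0.314, -0.001], [0.314, 0.949, 0.001], [0.001, 0.0, -1.0]]
wrist_force: [-0.1, -0.2, 0.0]
gripper_width: 0.994
gripper_force: 0.0
```

```bash
cat >> h.py <<'E'
def st():
    s=sense(); R=s["ee_rot"]; R=np.array(R)
    print("t",round(s["time_s"],2),"tcp",np.round(s["tcp_pos"],4),"xhead",round(np.degrees(np.arctan2(-R[1,0],-R[0,0])),2),"z",np.round(R[:,2],3),"w",round(s["gripper_width"],3),"gf",round(s["gripper_force"],1),"F",np.round(s["wrist_force"],2),"M",np.round(s["moment"],3),"toolM",np.round(R.T@s["moment"],3))
E
python3 -c "
from h import *
st()"
```

```text
t 1.52 tcp [ 0.5369 -0.37    0.1629] xhead -18.29 z [-0.001  0.001 -1.   ] w 0.994 gf 0.0 F [-0.1  -0.18  0.02] M [-0.075 -0.015  0.013] toolM [ 0.067 -0.037 -0.013]
```

drive_tool([
  [100,-1.0,0,-30,0,0,0],
  [100,0,0,-30,0,0,0],
  [100,0,0,-16,0,0,0],
  [100,0,0,-7,0,0,0],
  [0,0,0,0,0,0,0],
])

```text
time_s: 1.93
tcp_pos: [0.5327, -0.3718, 0.0792]
ee_rot: [[-0.948, 0.318, -0.004], [0.318, 0.948, 0.001], [0.004, 0.0, -1.0]]
wrist_force: [0.0, 0.5, 0.8]
gripper_width: 0.978
gripper_force: 0.0
```

drive_tool([
  [0,0,0,0,0,0,0],
  [0,0,0,0,0,0,0],
  [0,0,0,0,0,0,0],
  [0,0,0,0,0,0,0],
  [0,0,0,0,0,0,0],
])

```text
time_s: 2.35
tcp_pos: [0.535, -0.3717, 0.0819]
ee_rot: [[-0.949, 0.317, 0.002], [0.317, 0.949, -0.001], [-0.002, -0.0, -1.0]]
wrist_force: [0.5, -0.1, -0.5]
gripper_width: 0.632
gripper_force: 0.0
```

drive_tool([
  [0,0,0,0,0,0,0],
  [0,0,0,0,0,0,0],
  [0,0,0,0,0,0,0],
])

```text
time_s: 2.6
tcp_pos: [0.5347, -0.3714, 0.081]
ee_rot: [[-0.949, 0.317, 0.0], [0.317, 0.949, -0.0], [-0.0, -0.0, -1.0]]
wrist_force: [0.4, 0.8, -0.1]
gripper_width: 0.4
gripper_force: 0.0
```

drive_tool([
  [0,0,0,0,0,0,0],
  [0,0,0,0,0,0,0],
  [0,0,0,0,0,0,0],
  [0,0,0,0,0,0,0],
  [0,0,0,0,0,0,0],
])

```text
time_s: 3.02
tcp_pos: [0.5346, -0.3715, 0.0808]
ee_rot: [[-0.949, 0.317, -0.0], [0.317, 0.949, 0.0], [0.0, -0.0, -1.0]]
wrist_force: [-0.3, 0.4, 0.4]
gripper_width: 0.044
gripper_force: 0.0
```

drive_tool([
  [0,0,0,4,0,0,0],
  [0,0,0,10,0,0,0],
  [0,0,0,20,0,0,0],
  [0,0,0,20,0,0,0],
  [0,0,0,10,0,0,0],
])

```text
time_s: 3.43
tcp_pos: [0.536, -0.3723, 0.1487]
ee_rot: [[-0.949, 0.316, 0.005], [0.316, 0.949, -0.003], [-0.005, -0.001, -1.0]]
wrist_force: [0.1, 0.2, 0.8]
gripper_width: 0.004
gripper_force: 0.0
```

drive_tool([
  [0,0,0,0,0,0,0],
  [0,0,0,0,0,0,0],
  [0,0,0,0,0,0,0],
])

```text
time_s: 3.68
tcp_pos: [0.5339, -0.371, 0.1438]
ee_rot: [[-0.948, 0.317, -0.002], [0.317, 0.948, 0.001], [0.002, 0.001, -1.0]]
wrist_force: [-0.4, 0.3, -0.1]
gripper_width: 0.003
gripper_force: 0.0
```

```bash
cat >> h.py <<'E'
def mom(n=10):
    a=[]
    for i in range(n):
        capture("top"); s=sense(); a.append(np.array(s["ee_rot"]).T@np.r_[s["moment"]])
    a=np.array(a); print("toolM",np.round(a.mean(0),3),"sd",np.round(a.std(0),3)); st()
E
python3 -c "
from h import *
mom(10)"
```

```text
toolM [ 0.031 -0.022 -0.002] sd [0.023 0.038 0.032]
t 4.18 tcp [ 0.5345 -0.3715  0.1447] xhead -18.46 z [-0.  0. -1.] w 0.007 gf 0.0 F [ 0.14  0.15 -0.18] M [-0.013  0.009  0.003] toolM [ 0.015  0.005 -0.003]
```

The fingers closed on nothing, so I'll look.

```bash
python3 - <<'E'
from h import *
d=capture("side");c=capture("top")
a=cv2.resize(d["frame"][30:230,230:490,::-1],None,fx=2.3,fy=2.3)
b=cv2.resize(c["frame"][100:300,300:560,::-1],None,fx=2.3*0.5,fy=2.3*.5)
cv2.imwrite("pics/m1.png",a);
im=np.zeros((max(a.shape[0],0)+b.shape[0]*0,a.shape[1],3),np.uint8); 
for k in (d,c):
    p=k["R"]@sense()["tcp_pos"]+k["t"]; print(k["fx"]*p[0]/p[2]+k["cx"],k["fy"]*p[1]/p[2]+k["cy"])
    p=k["R"]@np.r_[.535,-.370,.09]+k["t"]; print(" lug",k["fx"]*p[0]/p[2]+k["cx"],k["fy"]*p[1]/p[2]+k["cy"])
v=cv2.resize(c["frame"][110:310,300:560,::-1],None,fx=0.9,fy=.9)
cv2.imwrite("pics/m2.png",np.vstack([a[:,:],cv2.copyMakeBorder(v[:140],0,0,0,a.shape[1]-v.shape[1],cv2.BORDER_CONSTANT)]))
# side-camera estimate of lug/housing
for r in masks_of("housing_c_mid",d):
    P=pts(d,r["region"]); L=P[(P[:,2]>.08)&(P[:,2]<.1)]; print(r["p"],r["xy"],len(L),L.mean(0) if len(L) else "",cv2.minAreaRect(L[:,:2].astype(np.float32)*1000) if len(L) else "")
E
```

```text
339.80432643471244 63.961608848017505
 lug 338.78378013087206 82.7802057854219
463.00800847152686 173.60683155440358
 lug 455.31602437268947 175.83276514958098
0.9 [339.4, 101.8] 130 [ 0.53662183 -0.36186566  0.08620055] ((536.830078125, -364.90423583984375), (26.123836517333984, 47.80974578857422), 69.910888671875)
```

View pics/m2.png

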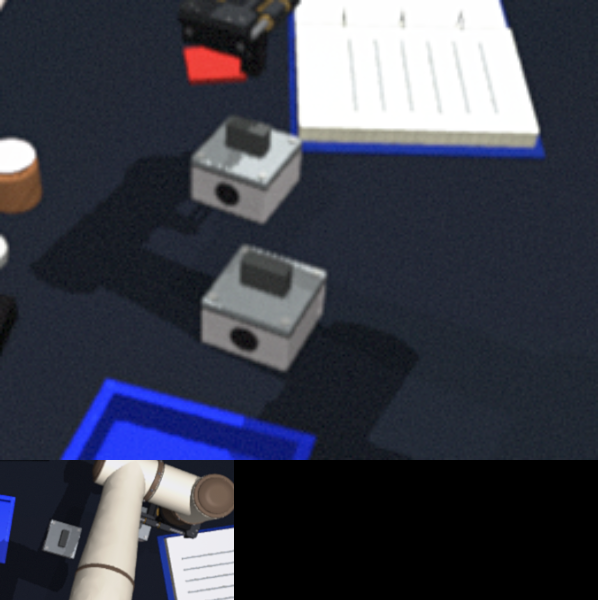

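```bash
python3 - <<'E'
from h import *
d=capture("side");c=capture("top")
a=cv2.resize(d["frame"][20:130,260:420,::-1],(800,550)); b=cv2.resize(c["frame"][100:240,380:560,::-1],(540,420))
a=cv2.resize(a,(436,300)); b=cv2.resize(b,(386,300))
cv2.imwrite("pics/m3.png",np.hstack([a,b[:,:364]]))
# finger tip points seen by side cam: above lid, near
m=np.zeros((400,640),bool); m[0:66,290:370]=1
P=pts(d,m); z=P[:,2]; Q=P[(z>.06)&(z<.35)&(P[:,0]>.3)&(P[:,0]<.8)&(P[:,1]<-.25)&(P[:,1]>-.6)]
for lo in np.arange(.08,.30,.02):
    q=Q[(Q[:,2]>=lo)&(Q[:,2]<lo+.02)]
    if len(q): print(round(lo,2),len(q),np.round(q.min(0),3),np.round(q.max(0),3),np.round(np.median(q,0),3))
E
```

```text
0.14 17 [ 0.525 -0.374  0.153] [ 0.549 -0.356  0.16 ] [ 0.535 -0.361  0.157]
0.16 72 [ 0.523 -0.375  0.16 ] [ 0.549 -0.356  0.179] [ 0.531 -0.362  0.168]
0.18 52 [ 0.522 -0.379  0.18 ] [ 0.536 -0.351  0.2  ] [ 0.528 -0.359  0.191]
0.2 12 [ 0.524 -0.371  0.201] [ 0.533 -0.35   0.208] [ 0.529 -0.355  0.203]
0.22 334 [ 0.475 -0.446  0.222] [ 0.598 -0.272  0.24 ] [ 0.534 -0.296  0.233]
0.24 596 [ 0.476 -0.439  0.24 ] [ 0.601 -0.268  0.26 ] [ 0.527 -0.339  0.249]
0.26 787 [ 0.477 -0.456  0.26 ] [ 0.599 -0.268  0.28 ] [ 0.539 -0.34   0.267]
0.28 246 [ 0.5   -0.408  0.28 ] [ 0.561 -0.342  0.3  ] [ 0.527 -0.359  0.29 ]
```

View pics/m3.png

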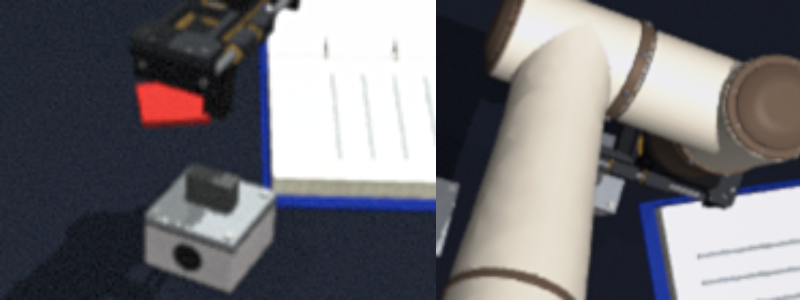

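The side picture puts the gripper about 27 mm higher than its reported z: fingertips at 0.153 against 0.126, and body at 0.222 against 0.196. In x and y it agrees. I'll correct the height and retry.

drive_tool([
  [60,0,0,0,0,0,0],
  [60,0,0,0,0,0,0],
  [60,0,0,0,0,0,0],
  [60,0,0,0,0,0,0],
  [60,0,0,-8,0,0,0],
])

```text
time_s: 4.85
tcp_pos: [0.5357, -0.3721, 0.1384]
ee_rot: [[-0.949, 0.316, 0.003], [0.316, 0.949, -0.002], [-0.004, -0.001, -1.0]]
wrist_force: [0.1, 0.2, -0.5]
gripper_width: 0.3
gripper_force: 0.0
```

drive_tool([
  [60,0,0,-15,0,0,0],
  [60,0,0,-15,0,0,0],
  [60,0,0,-12,0,0,0],
  [60,0,0,0,0,0,0],
])

```text
time_s: 5.18
tcp_pos: [0.5326, -0.3704, 0.0912]
ee_rot: [[-0.948, 0.317, -0.006], [0.317, 0.948, 0.003], [0.006, 0.001, -1.0]]
wrist_force: [-0.4, 0.0, -0.5]
gripper_width: 0.566
gripper_force: 0.0
```

```bash
cat >> h.py <<'E'
def tip():
    """lowest visible gripper points in the side view, near the reported TCP, and body underside"""
    d=capture("side"); s=sense(); t=np.array(s["tcp_pos"]); R=np.array(s["ee_rot"])
    P=pts(d,d["z_map"]>0); L=(P-t)@R
    hsv=cv2.cvtColor(d["frame"],cv2.COLOR_RGB2HSV)[:,:,2][d["z_map"]>0]
    b=L[(np.abs(L[:,0])<.045)&(np.abs(L[:,1])<.11)&(L[:,2]<-.03)&(L[:,2]>-.2)]
    w=b[np.abs(b[:,1])>.065]
    if len(w)>5: print("body underside toolz (nominal -.051):",np.round(np.percentile(w[:,2],[90,97,100]),4),len(w))
    st()
E
python3 -c "
from h import *
tip()"
```

```text
body underside toolz (nominal -.051): [-0.0847 -0.0802 -0.0761] 801
t 5.23 tcp [ 0.5335 -0.371   0.0929] xhead -18.47 z [-0.004  0.002 -1.   ] w 0.58 gf 0.0 F [ 0.15 -0.44 -0.25] M [-0.002 -0.035 -0.004] toolM [-0.009 -0.034  0.004]
```

drive_tool([
  [60,0,0,-15,0,0,0],
  [60,0,0,-14,0,0,0],
  [60,0,0,-7,0,0,0],
  [60,0,0,-3,0,0,0],
  [0,0,0,0,0,0,0],
])

```text
time_s: 5.65
tcp_pos: [0.5346, -0.3715, 0.0557]
ee_rot: [[-0.949, 0.317, -0.001], [0.317, 0.949, -0.0], [0.0, -0.0, -1.0]]
wrist_force: [0.2, 0.1, -0.0]
gripper_width: 0.573
gripper_force: 0.0
```

drive_tool([
  [0,0,0,0,0,0,0],
  [0,0,0,0,0,0,0],
  [0,0,0,0,0,0,0],
  [0,0,0,0,0,0,0],
  [0,0,0,0,0,0,0],
])

```text
time_s: 6.07
tcp_pos: [0.5352, -0.3709, 0.0564]
ee_rot: [[-0.948, 0.317, 0.002], [0.317, 0.948, 0.0], [-0.001, 0.001, -1.0]]
wrist_force: [2.0, 5.9, 3.5]
gripper_width: 0.232
gripper_force: 3.0
```

drive_tool([
  [0,0,0,0,0,0,0],
  [0,0,0,0,0,0,0],
])

```text
time_s: 6.23
tcp_pos: [0.5352, -0.371, 0.0564]
ee_rot: [[-0.949, 0.316, 0.001], [0.316, 0.949, 0.0], [-0.001, 0.0, -1.0]]
wrist_force: [1.0, 3.9, 2.8]
gripper_width: 0.226
gripper_force: 30.0
```

drive_tool([
  [0,0,0,5,0,0,0],
  [0,0,0,15,0,0,0],
  [0,0,0,25,0,0,0],
  [0,0,0,20,0,0,0],
  [0,0,0,5,0,0,0],
])

```text
time_s: 6.65
tcp_pos: [0.5353, -0.3726, 0.1283]
ee_rot: [[-0.949, 0.317, 0.003], [0.317, 0.949, -0.002], [-0.004, -0.001, -1.0]]
wrist_force: [1.0, -0.5, -4.4]
gripper_width: 0.23
gripper_force: 30.0
```

drive_tool([
  [0,11,33,0,0,0,0],
  [0,11,33,0,0,0,0],
  [0,0,0,0,0,0,0],
  [0,0,0,0,0,0,0],
  [0,0,0,0,0,0,0],
])

```text
time_s: 7.07
tcp_pos: [0.5555, -0.305, 0.1241]
ee_rot: [[-0.949, 0.316, -0.003], [0.316, 0.949, 0.001], [0.004, -0.0, -1.0]]
wrist_force: [-0.7, -0.3, -6.3]
gripper_width: 0.226
gripper_force: 30.0
```

```bash
python3 -c "
from h import *
mom(10)"
```

```text
toolM [ 0.049 -0.035 -0.004] sd [0.029 0.028 0.037]
t 7.57 tcp [ 0.5565 -0.3057  0.1258] xhead -18.49 z [ 0.  0. -1.] w 0.224 gf 30.0 F [-0.26  0.29 -5.86] M [-0.022  0.042  0.015] toolM [ 0.034  0.033 -0.015]
```

drive_tool([
  [0,-11,-33,0,0,0,0],
  [0,-11,-33,0,0,0,0],
  [0,0,0,0,0,0,0],
  [0,0,0,0,0,0,0],
  [0,0,0,0,0,0,0],
])

```text
time_s: 7.98
tcp_pos: [0.5343, -0.3716, 0.1256]
ee_rot: [[-0.948, 0.318, -0.0], [0.318, 0.948, 0.0], [0.0, 0.0, -1.0]]
wrist_force: [-0.2, 0.1, -5.5]
gripper_width: 0.222
gripper_force: 29.9
```

```bash
python3 -c "
from h import *
mom(10)"
```

```text
toolM [ 0.015 -0.037  0.003] sd [0.039 0.026 0.028]
t 8.48 tcp [ 0.5348 -0.3712  0.1259] xhead -18.43 z [ 0. -0. -1.] w 0.229 gf 29.9 F [-0.01 -0.39 -5.11] M [-0.044 -0.042 -0.004] toolM [ 0.028 -0.054  0.004]
```

drive_tool([
  [0,12,37,0,0,0,0],
  [0,12,37,0,0,0,0],
  [0,0,0,0,0,0,0],
  [0,0,0,0,0,0,0],
  [0,0,0,0,0,0,0],
])

```text
time_s: 8.9
tcp_pos: [0.5589, -0.2972, 0.1261]
ee_rot: [[-0.949, 0.316, 0.0], [0.316, 0.949, -0.0], [-0.0, -0.0, -1.0]]
wrist_force: [-1.1, 0.5, -6.1]
gripper_width: 0.228
gripper_force: 29.9
```

```bash
python3 -c "
from h import *
mom(14)"
```

```text
toolM [ 0.027 -0.025  0.013] sd [0.033 0.032 0.019]
t 9.6 tcp [ 0.5586 -0.2975  0.1258] xhead -18.46 z [-0.  0. -1.] w 0.227 gf 29.9 F [-0.58  0.6  -5.58] M [-0.056 -0.048  0.003] toolM [ 0.038 -0.064 -0.003]
```

drive_tool([
  [0,-12,-37,0,0,0,0],
  [0,-12,-37,0,0,0,0],
  [0,0,0,0,0,0,0],
  [0,0,0,0,0,0,0],
  [0,0,0,0,0,0,0],
])

```text
time_s: 10.02
tcp_pos: [0.5343, -0.3715, 0.1255]
ee_rot: [[-0.948, 0.318, -0.0], [0.318, 0.948, 0.001], [0.001, 0.0, -1.0]]
wrist_force: [0.3, 0.1, -6.7]
gripper_width: 0.225
gripper_force: 30.0
```

```bash
python3 -c "
from h import *
mom(14); tip()"
```

```text
toolM [ 0.017 -0.026  0.003] sd [0.016 0.03  0.033]
t 10.72 tcp [ 0.5346 -0.3714  0.1258] xhead -18.46 z [-0.  0. -1.] w 0.225 gf 30.0 F [ 0.49 -0.69 -6.17] M [-0.     0.013  0.017] toolM [ 0.004  0.012 -0.017]
body underside toolz (nominal -.051): [-0.0857 -0.0814 -0.0765] 868
t 10.77 tcp [ 0.5346 -0.3715  0.1258] xhead -18.46 z [-0.  0. -1.] w 0.232 gf 30.0 F [ 0.13  0.35 -6.4 ] M [-0.027 -0.038 -0.012] toolM [ 0.013 -0.044  0.012]
```

No change in moment from side to side, so C is sound. I'll set it back down.

drive_tool([
  [0,0,0,-15,0,0,0],
  [0,0,0,-25,0,0,0],
  [0,0,0,-17,0,0,0],
  [0,0,0,-6,0,0,0],
  [0,0,0,-3,0,0,0],
])

```text
time_s: 11.18
tcp_pos: [0.5336, -0.3713, 0.0592]
ee_rot: [[-0.949, 0.316, -0.003], [0.316, 0.949, 0.001], [0.003, -0.0, -1.0]]
wrist_force: [-0.3, -1.0, -3.3]
gripper_width: 0.232
gripper_force: 30.0
```

drive_tool([
  [0,0,0,-2,0,0,0],
  [0,0,0,-1,0,0,0],
  [0,0,0,0,0,0,0],
])

```text
time_s: 11.43
tcp_pos: [0.535, -0.372, 0.0589]
ee_rot: [[-0.949, 0.316, 0.002], [0.316, 0.949, -0.001], [-0.002, -0.001, -1.0]]
wrist_force: [-2.7, -0.3, -0.3]
gripper_width: 0.227
gripper_force: 30.0
```

drive_tool([
  [50,0,0,0,0,0,0],
  [50,0,0,0,0,0,0],
  [50,0,0,0,0,0,0],
  [50,0,0,0,0,0,0],
  [50,0,0,10,0,0,0],
])

```text
time_s: 11.85
tcp_pos: [0.5338, -0.3709, 0.0655]
ee_rot: [[-0.948, 0.317, -0.003], [0.317, 0.948, 0.002], [0.003, 0.001, -1.0]]
wrist_force: [-0.4, 0.4, -0.6]
gripper_width: 0.472
gripper_force: 0.0
```

drive_tool([
  [50,0,0,25,0,0,0.045],
  [50,0,0,25,0,0,0],
  [50,-9,38,0,0,0,0],
  [50,-9,38,0,0,0,0],
  [50,-9,38,0,0,0,0],
])

```text
time_s: 12.27
tcp_pos: [0.5078, -0.2569, 0.1181]
ee_rot: [[-0.961, 0.275, 0.003], [0.275, 0.961, -0.001], [-0.003, 0.0, -1.0]]
wrist_force: [-0.0, 0.7, 0.1]
gripper_width: 0.497
gripper_force: 0.0
```

drive_tool([
  [50,-9,38,0,0,0,0],
  [50,-9,38,0,0,0,0],
  [50,-9,36,0,0,0,0],
  [50,0,0,0,0,0,0],
  [50,0,0,0,0,0,0],
])

```text
time_s: 12.68
tcp_pos: [0.4812, -0.1439, 0.1183]
ee_rot: [[-0.963, 0.27, 0.003], [0.27, 0.963, -0.0], [-0.003, 0.0, -1.0]]
wrist_force: [0.6, -0.0, -0.4]
gripper_width: 0.499
gripper_force: 0.0
```

```bash
python3 -c "
from h import *
tip()
d=capture('side')
for r in masks_of('housing_c_mid',d):
    P=pts(d,r['region']); L=P[(P[:,2]>.08)&(P[:,2]<.1)]; B=P[(P[:,2]>.05)&(P[:,2]<.062)]
    print(r['p'],r['xy'],len(L),len(B)); 
    for q in (L,B):
        if len(q)>5: print(cv2.minAreaRect(q[:,:2].astype(np.float32)*1000),np.percentile(q[:,2],[5,50,95]))
"
```

```text
body underside toolz (nominal -.051): [-0.0869 -0.0822 -0.0772] 1088
t 12.73 tcp [ 0.4815 -0.1449  0.1181] xhead -15.75 z [ 0.003 -0.    -1.   ] w 0.5 gf 0.0 F [ 0.55  0.04 -0.1 ] M [-0.042 -0.057 -0.02 ] toolM [ 0.025 -0.066  0.02 ]
0.79 [326.0, 94.7] 12 168
((554.7618408203125, -366.3104248046875), (6.208724021911621, 13.78144645690918), 76.64259338378906) [0.08031314 0.08326004 0.08620352]
((560.9650268554688, -353.2760925292969), (66.75869750976562, 95.17912292480469), 46.3016357421875) [0.05202552 0.05527398 0.05798603]
```

drive_tool([
  [50,0,0,-20,0,0,0],
  [50,0,0,-22,0,0,0],
  [50,0,0,-13,0,0,0],
  [50,0,0,-7,0,0,0],
  [0,0,0,0,0,0,0],
])

```text
time_s: 13.25
tcp_pos: [0.4798, -0.1465, 0.0532]
ee_rot: [[-0.961, 0.276, -0.003], [0.276, 0.961, -0.0], [0.003, -0.001, -1.0]]
wrist_force: [-0.4, -0.1, 0.7]
gripper_width: 0.473
gripper_force: 0.0
```

drive_tool([
  [0,0,0,0,0,0,0],
  [0,0,0,0,0,0,0],
  [0,0,0,0,0,0,0],
  [0,0,0,0,0,0,0],
  [0,0,0,0,0,0,0],
])

```text
time_s: 13.67
tcp_pos: [0.4818, -0.1453, 0.0558]
ee_rot: [[-0.962, 0.273, 0.003], [0.273, 0.962, 0.0], [-0.003, 0.001, -1.0]]
wrist_force: [0.3, 1.7, 1.3]
gripper_width: 0.229
gripper_force: 30.0
```

drive_tool([
  [0,0,0,0,0,0,0],
])

```text
time_s: 13.75
tcp_pos: [0.4817, -0.1453, 0.0557]
ee_rot: [[-0.962, 0.273, 0.003], [0.273, 0.962, -0.0], [-0.003, 0.001, -1.0]]
wrist_force: [1.2, 2.6, 2.4]
gripper_width: 0.226
gripper_force: 30.0
```

drive_tool([
  [0,0,0,5,0,0,0],
  [0,0,0,15,0,0,0],
  [0,0,0,25,0,0,0],
  [0,0,0,20,0,0,0],
  [0,0,0,5,0,0,0],
])

```text
time_s: 14.17
tcp_pos: [0.4812, -0.1457, 0.127]
ee_rot: [[-0.962, 0.274, 0.003], [0.274, 0.962, -0.0], [-0.003, 0.001, -1.0]]
wrist_force: [1.4, 0.0, -5.6]
gripper_width: 0.232
gripper_force: 30.0
```

drive_tool([
  [0,10.5,37,0,0,0,0],
  [0,10.5,37,0,0,0,0],
  [0,0,0,0,0,0,0],
  [0,0,0,0,0,0,0],
  [0,0,0,0,0,0,0],
])

```text
time_s: 14.58
tcp_pos: [0.4998, -0.0713, 0.1232]
ee_rot: [[-0.962, 0.273, -0.004], [0.273, 0.962, -0.0], [0.004, -0.001, -1.0]]
wrist_force: [-0.3, -0.8, -6.5]
gripper_width: 0.226
gripper_force: 30.0
```

```bash
python3 -c "
from h import *
mom(12)"
```

```text
toolM [ 0.043 -0.039  0.006] sd [0.024 0.037 0.021]
t 15.18 tcp [ 0.5016 -0.0716  0.1249] xhead -15.9 z [ 0.  0. -1.] w 0.228 gf 30.0 F [ 0.13  0.18 -5.63] M [-0.067 -0.005  0.011] toolM [ 0.063 -0.023 -0.011]
```

drive_tool([
  [0,-10.5,-37,0,0,0,0],
  [0,-10.5,-37,0,0,0,0],
  [0,0,0,0,0,0,0],
  [0,0,0,0,0,0,0],
  [0,0,0,0,0,0,0],
])

```text
time_s: 15.6
tcp_pos: [0.4807, -0.1457, 0.1249]
ee_rot: [[-0.962, 0.275, 0.001], [0.275, 0.962, 0.0], [-0.001, 0.0, -1.0]]
wrist_force: [1.5, 0.6, -5.5]
gripper_width: 0.229
gripper_force: 30.0
```

```bash
python3 -c "
from h import *
mom(12)"
```

```text
toolM [ 0.017 -0.031  0.012] sd [0.026 0.033 0.024]
t 16.2 tcp [ 0.4807 -0.1453  0.1249] xhead -15.87 z [ 0.  0. -1.] w 0.224 gf 30.0 F [-1.4   0.   -5.53] M [-0.047 -0.072 -0.006] toolM [ 0.026 -0.083  0.006]
```

The change of 0.026 is about the same as C's, so B is likely sound too. I'll set it down and test A.

drive_tool([
  [0,0,0,-15,0,0,0],
  [0,0,0,-25,0,0,0],
  [0,0,0,-17,0,0,0],
  [0,0,0,-6,0,0,0],
  [0,0,0,-3,0,0,0],
])

```text
time_s: 16.62
tcp_pos: [0.4799, -0.1456, 0.0579]
ee_rot: [[-0.962, 0.273, -0.003], [0.273, 0.962, -0.0], [0.002, -0.001, -1.0]]
wrist_force: [-1.1, -0.4, -3.3]
gripper_width: 0.225
gripper_force: 30.0
```

drive_tool([
  [0,0,0,-2,0,0,0],
  [0,0,0,-1,0,0,0],
  [0,0,0,0,0,0,0],
])

```text
time_s: 16.87
tcp_pos: [0.4809, -0.1457, 0.0577]
ee_rot: [[-0.962, 0.273, 0.001], [0.273, 0.962, -0.0], [-0.001, -0.0, -1.0]]
wrist_force: [-1.4, 0.9, -3.7]
gripper_width: 0.227
gripper_force: 30.0
```

drive_tool([
  [0,0,0,-1.2,0,0,0],
  [0,0,0,-0.8,0,0,0],
  [0,0,0,0,0,0,0],
])

```text
time_s: 17.12
tcp_pos: [0.4811, -0.1458, 0.0573]
ee_rot: [[-0.962, 0.273, 0.002], [0.273, 0.962, -0.001], [-0.002, -0.0, -1.0]]
wrist_force: [-8.4, 1.8, 15.2]
gripper_width: 0.232
gripper_force: 30.0
```

drive_tool([
  [50,0,0,1.2,0,0,0],
  [50,0,0,0,0,0,0],
  [50,0,0,0,0,0,0],
  [50,0,0,0,0,0,0],
  [50,0,0,10,0,0,0],
])

```text
time_s: 17.53
tcp_pos: [0.4799, -0.1454, 0.0638]
ee_rot: [[-0.962, 0.274, -0.003], [0.274, 0.962, 0.0], [0.003, -0.001, -1.0]]
wrist_force: [-0.9, -0.3, -0.2]
gripper_width: 0.475
gripper_force: 0.0
```

drive_tool([
  [50,0,0,25,0,0,0],
  [50,0,0,26,0,0,0],
  [50,1,39,0,0,0,0.1],
  [50,1,39,0,0,0,0.1],
  [50,1,39,0,0,0,0.1],
])

```text
time_s: 17.95
tcp_pos: [0.4843, -0.0275, 0.1168]
ee_rot: [[-1.0, -0.025, 0.002], [-0.025, 1.0, 0.001], [-0.002, 0.0, -1.0]]
wrist_force: [-0.5, -0.4, -0.1]
gripper_width: 0.503
gripper_force: 0.0
```

drive_tool([
  [50,1,39,0,0,0,0.1],
  [50,1,39,0,0,0,0.1],
  [50,1,39,0,0,0,0.1],
  [50,1,39,0,0,0,0.012],
  [50,1,39,0,0,0,0],
])

```text
time_s: 18.37
tcp_pos: [0.4887, 0.1688, 0.1163]
ee_rot: [[-0.944, -0.33, 0.001], [-0.33, 0.944, 0.0], [-0.001, 0.0, -1.0]]
wrist_force: [0.5, 0.1, -0.3]
gripper_width: 0.501
gripper_force: 0.0
```

drive_tool([
  [50,1,39,0,0,0,0],
  [50,1,39,0,0,0,0],
  [50,1,39,0,0,0,0],
  [50,1,39,0,0,0,0],
  [50,2,39,0,0,0,0],
])

```text
time_s: 18.78
tcp_pos: [0.4945, 0.3638, 0.116]
ee_rot: [[-0.944, -0.329, 0.0], [-0.329, 0.944, 0.0], [-0.001, 0.0, -1.0]]
wrist_force: [0.6, -0.6, 0.6]
gripper_width: 0.5
gripper_force: 0.0
```

drive_tool([
  [50,0,0,0,0,0,0],
  [50,0,0,0,0,0,0],
  [50,0,0,0,0,0,0],
])

```text
time_s: 19.03
tcp_pos: [0.4943, 0.3613, 0.1154]
ee_rot: [[-0.944, -0.329, -0.001], [-0.329, 0.944, -0.001], [0.001, -0.001, -1.0]]
wrist_force: [-0.2, -0.8, -0.1]
gripper_width: 0.502
gripper_force: 0.0
```

```bash
python3 -c "
from h import *
tip()
d=capture('side')
for r in masks_of('housing_c_mid',d):
    P=pts(d,r['region']); L=P[(P[:,2]>.08)&(P[:,2]<.1)]; B=P[(P[:,2]>.05)&(P[:,2]<.062)]
    print(r['p'],r['xy'],len(L),len(B)); 
    for q in (L,B):
        if len(q)>5: print(cv2.minAreaRect(q[:,:2].astype(np.float32)*1000),np.percentile(q[:,2],[5,50,95]))
"
```

```text
body underside toolz (nominal -.051): [-0.1062 -0.0833 -0.0786] 1833
t 19.08 tcp [0.4944 0.3607 0.1157] xhead 19.15 z [-0.001 -0.001 -1.   ] w 0.5 gf 0.0 F [-0.66 -0.6   0.36] M [-0.036 -0.004  0.014] toolM [ 0.035  0.008 -0.014]
0.84 [336.1, 104.0] 130 594
((535.3652954101562, -367.0827331542969), (25.409061431884766, 50.741886138916016), 72.18218231201172) [0.08104825 0.08726566 0.0901496 ]
((536.3814086914062, -368.1510925292969), (100.5514907836914, 96.53858184814453), 71.40441131591797) [0.05161911 0.05520835 0.05876638]
```

Aligned over A, and C is upright at its old place. I'll grasp A.

drive_tool([
  [50,0,0.5,-20,0,0,0],
  [50,0,0,-22,0,0,0],
  [50,0,0,-12,0,0,0],
  [50,0,0,-5.5,0,0,0],
  [0,0,0,0,0,0,0],
])

```text
time_s: 19.6
tcp_pos: [0.4943, 0.3605, 0.0555]
ee_rot: [[-0.945, -0.327, -0.002], [-0.327, 0.945, -0.002], [0.002, -0.001, -1.0]]
wrist_force: [-0.0, 0.2, 0.4]
gripper_width: 0.472
gripper_force: 0.0
```

drive_tool([
  [0,0,0,0,0,0,0],
  [0,0,0,0,0,0,0],
  [0,0,0,0,0,0,0],
  [0,0,0,0,0,0,0],
  [0,0,0,0,0,0,0],
])

```text
time_s: 20.02
tcp_pos: [0.4952, 0.3633, 0.0578]
ee_rot: [[-0.944, -0.329, 0.002], [-0.329, 0.944, 0.003], [-0.003, 0.002, -1.0]]
wrist_force: [-1.3, 3.3, 2.6]
gripper_width: 0.226
gripper_force: 30.0
```

drive_tool([
  [0,0,0,0,0,0,0],
])

```text
time_s: 20.1
tcp_pos: [0.4952, 0.3633, 0.0578]
ee_rot: [[-0.944, -0.329, 0.002], [-0.329, 0.944, 0.002], [-0.003, 0.002, -1.0]]
wrist_force: [-2.4, 2.9, 3.8]
gripper_width: 0.226
gripper_force: 30.0
```

drive_tool([
  [0,0,0,5,0,0,0],
  [0,0,0,15,0,0,0],
  [0,0,0,25,0,0,0],
  [0,0,0,20,0,0,0],
  [0,0,0,5,0,0,0],
])

```text
time_s: 20.52
tcp_pos: [0.4952, 0.3621, 0.1286]
ee_rot: [[-0.945, -0.328, 0.002], [-0.328, 0.945, 0.001], [-0.002, 0.001, -1.0]]
wrist_force: [1.6, 0.7, -5.0]
gripper_width: 0.23
gripper_force: 29.9
```

drive_tool([
  [0,-13,37,0,0,0,0],
  [0,-13,37,0,0,0,0],
  [0,0,0,0,0,0,0],
  [0,0,0,0,0,0,0],
  [0,0,0,0,0,0,0],
])

```text
time_s: 20.93
tcp_pos: [0.4672, 0.4346, 0.1242]
ee_rot: [[-0.944, -0.329, -0.004], [-0.329, 0.944, -0.004], [0.005, -0.003, -1.0]]
wrist_force: [0.2, -0.0, -6.3]
gripper_width: 0.224
gripper_force: 30.0
```

```bash
python3 -c "
from h import *
mom(12)"
```

```text
toolM [0.032 0.008 0.012] sd [0.039 0.029 0.026]
t 21.53 tcp [0.4687 0.4359 0.1266] xhead 19.17 z [-0.  0. -1.] w 0.23 gf 30.0 F [ 0.62 -0.41 -6.86] M [-0.035 -0.002 -0.028] toolM [0.033 0.01  0.028]
```

drive_tool([
  [0,13,-37,0,0,0,0],
  [0,13,-37,0,0,0,0],
  [0,0,0,0,0,0,0],
  [0,0,0,0,0,0,0],
  [0,0,0,0,0,0,0],
])

```text
time_s: 21.95
tcp_pos: [0.495, 0.3621, 0.1269]
ee_rot: [[-0.945, -0.328, 0.001], [-0.328, 0.945, 0.001], [-0.001, 0.001, -1.0]]
wrist_force: [-0.1, 0.6, -6.1]
gripper_width: 0.224
gripper_force: 30.0
```

```bash
python3 -c "
from h import *
mom(12)"
```

```text
toolM [-0.09   0.018 -0.02 ] sd [0.032 0.034 0.036]
t 22.55 tcp [0.4945 0.3622 0.1265] xhead 19.2 z [-0. -0. -1.] w 0.229 gf 30.0 F [-0.07  0.45 -5.55] M [0.081 0.064 0.043] toolM [-0.097  0.034 -0.043]
```

A's moment swung by 0.12 N m, so it is the rattler. Next I need the tray's exact position.

```bash
python3 - <<'E'
from h import *
c=capture("top")
f=cv2.cvtColor(c["frame"],cv2.COLOR_RGB2HSV); m=(f[:,:,0]>105)&(f[:,:,0]<130)&(f[:,:,1]>150)
w=np.zeros_like(m); w[130:235,215:330]=1
P=pts(c,m&w); z=P[:,2]
for lo,hi in((.041,.05),(-.002,.012)):
    Q=P[(z>lo)&(z<hi)]; print(len(Q),cv2.minAreaRect(Q[:,:2].astype(np.float32)*1000),Q.mean(0), np.median(Q[:,2]))
for u in search_frame("tray_floor",c): print(u)
st()
E
```

```text
1191 ((524.6785888671875, 118.89022064208984), (214.48348999023438, 204.0941925048828), 81.121337890625) [0.52475189 0.11858034 0.04471092] 0.0445983146142167
4520 ((528.022216796875, 123.92765045166016), (229.1125946044922, 218.95703125), 81.21966552734375) [0.52457545 0.12093888 0.0042211 ] 0.004248189078017781
{'xy': [271.5, 185.4], 'p': 0.83}
t 22.65 tcp [0.4946 0.3621 0.1266] xhead 19.19 z [-0.  0. -1.] w 0.223 gf 30.0 F [-0.42  0.51 -5.43] M [ 0.06   0.066 -0.015] toolM [-0.078  0.042  0.015]
```

drive_tool([
  [0,2,-15,5,0,0,-0.04],
  [0,4,-28,0,0,0,-0.06],
  [0,4,-30,0,0,0,-0.06],
  [0,4,-30,0,0,0,-0.06],
  [0,4,-30,0,0,0,-0.06],
])

```text
time_s: 23.07
tcp_pos: [0.5125, 0.2272, 0.1319]
ee_rot: [[-0.999, -0.051, 0.0], [-0.051, 0.999, -0.0], [-0.0, -0.0, -1.0]]
wrist_force: [0.6, 0.2, -4.9]
gripper_width: 0.227
gripper_force: 30.0
```

drive_tool([
  [0,4,-30,0,0,0,-0.06],
  [0,3,-30,0,0,0,-0.06],
  [0,3,-25,0,0,0,-0.06],
  [0,2,-16,0,0,0,-0.03],
  [0,0,-8,0,0,0,0],
])

```text
time_s: 23.48
tcp_pos: [0.5244, 0.1173, 0.132]
ee_rot: [[-0.987, 0.158, -0.0], [0.158, 0.987, -0.0], [-0.0, -0.0, -1.0]]
wrist_force: [-0.5, -0.5, -5.6]
gripper_width: 0.225
gripper_force: 30.0
```

drive_tool([
  [0,0,0,0,0,0,0],
  [0,0,0,0,0,0,0],
  [0,0,0,-15,0,0,0],
  [0,0,0,-15,0,0,0],
  [0,0,0,0,0,0,0],
])

```text
time_s: 23.9
tcp_pos: [0.5225, 0.1204, 0.0989]
ee_rot: [[-0.988, 0.154, -0.005], [0.154, 0.988, -0.002], [0.005, -0.002, -1.0]]
wrist_force: [-1.5, -0.7, -6.5]
gripper_width: 0.229
gripper_force: 30.0
```

```bash
python3 - <<'E'
from h import *
tip(); d=capture("side"); cv2.imwrite("pics/m4.png",d["frame"][:,:,::-1])
E
```

```text
body underside toolz (nominal -.051): [-0.0861 -0.0811 -0.0768] 1190
t 23.95 tcp [0.5233 0.1205 0.1002] xhead -8.82 z [-0.004 -0.002 -1.   ] w 0.229 gf 30.0 F [ 0.31 -0.34 -5.4 ] M [ 0.047  0.052 -0.012] toolM [-0.038  0.058  0.011]
```

View pics/m4.png

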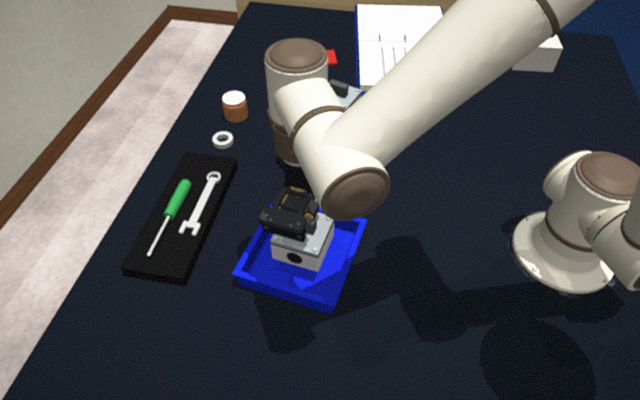

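The housing, at about (302,245), is centred over the tray and upright. I'll lower it gently.

drive_tool([
  [0,0,0,-14,0,0,0],
  [0,0,0,-12,0,0,0],
  [0,0,0,-6,0,0,0],
  [0,0,0,-2,0,0,0],
  [0,0,0,0,0,0,0],
])

```text
time_s: 24.42
tcp_pos: [0.525, 0.1204, 0.0678]
ee_rot: [[-0.988, 0.154, 0.0], [0.154, 0.988, -0.0], [-0.0, -0.0, -1.0]]
wrist_force: [-0.2, 0.1, -5.6]
gripper_width: 0.227
gripper_force: 30.0
```

drive_tool([
  [0,0,0,-1,0,0,0],
  [0,0,0,-1,0,0,0],
  [0,0,0,0,0,0,0],
  [0,0,0,0,0,0,0],
])

```text
time_s: 24.75
tcp_pos: [0.5248, 0.1201, 0.066]
ee_rot: [[-0.988, 0.155, 0.001], [0.155, 0.988, 0.0], [-0.001, 0.0, -1.0]]
wrist_force: [-0.3, -0.7, -5.3]
gripper_width: 0.228
gripper_force: 30.0
```

drive_tool([
  [0,0,0,-1,0,0,0],
  [0,0,0,-0.5,0,0,0],
  [0,0,0,0,0,0,0],
  [0,0,0,0,0,0,0],
])

```text
time_s: 25.08
tcp_pos: [0.5246, 0.12, 0.064]
ee_rot: [[-0.988, 0.155, -0.0], [0.155, 0.988, -0.0], [0.0, -0.0, -1.0]]
wrist_force: [0.4, 1.0, -6.3]
gripper_width: 0.227
gripper_force: 30.0
```

drive_tool([
  [0,0,0,-0.8,0,0,0],
  [0,0,0,0,0,0,0],
  [0,0,0,0,0,0,0],
])

```text
time_s: 25.33
tcp_pos: [0.5247, 0.1201, 0.0633]
ee_rot: [[-0.988, 0.155, 0.0], [0.155, 0.988, 0.0], [-0.0, 0.0, -1.0]]
wrist_force: [0.0, 0.1, -6.3]
gripper_width: 0.227
gripper_force: 30.0
```

drive_tool([
  [0,0,0,-0.8,0,0,0],
  [0,0,0,0,0,0,0],
  [0,0,0,0,0,0,0],
])

```text
time_s: 25.58
tcp_pos: [0.5246, 0.1199, 0.0631]
ee_rot: [[-0.988, 0.154, 0.0], [0.154, 0.988, -0.0], [-0.0, -0.0, -1.0]]
wrist_force: [-2.2, -0.2, 0.6]
gripper_width: 0.225
gripper_force: 30.0
```

drive_tool([
  [0,0,0,-0.6,0,0,0],
  [0,0,0,0,0,0,0],
  [0,0,0,0,0,0,0],
])

```text
time_s: 25.83
tcp_pos: [0.5246, 0.1199, 0.063]
ee_rot: [[-0.988, 0.154, 0.0], [0.154, 0.988, -0.0], [-0.0, -0.0, -1.0]]
wrist_force: [-4.5, -1.0, 5.4]
gripper_width: 0.227
gripper_force: 30.0
```

It rests on the tray floor. I'll release, back off and check.

drive_tool([
  [50,0,0,0.5,0,0,0],
  [50,0,0,0,0,0,0],
  [50,0,0,0,0,0,0],
  [50,0,0,0,0,0,0],
  [50,0,0,10,0,0,0],
])

```text
time_s: 26.25
tcp_pos: [0.5235, 0.1196, 0.071]
ee_rot: [[-0.988, 0.155, -0.003], [0.155, 0.988, -0.002], [0.003, -0.002, -1.0]]
wrist_force: [-0.3, -0.4, -0.6]
gripper_width: 0.47
gripper_force: 0.0
```

drive_tool([
  [50,0,0,25,0,0,0],
  [50,0,0,30,0,0,0],
  [50,0,0,40,0,0,0],
  [50,0,0,40,0,0,0],
  [50,-15,30,0,0,0,0],
])

```text
time_s: 26.67
tcp_pos: [0.5157, 0.1494, 0.2172]
ee_rot: [[-0.987, 0.158, 0.017], [0.158, 0.987, 0.005], [-0.016, 0.008, -1.0]]
wrist_force: [1.6, 1.5, 0.7]
gripper_width: 0.497
gripper_force: 0.0
```

drive_tool([
  [50,-20,35,0,0,0,0],
  [50,-20,35,0,0,0,0],
  [50,-20,35,0,0,0,0],
  [50,-20,35,0,0,0,0],
  [50,-10,30,0,0,0,0],
])

```text
time_s: 27.08
tcp_pos: [0.4178, 0.3218, 0.2086]
ee_rot: [[-0.988, 0.153, 0.001], [0.153, 0.988, 0.001], [-0.001, 0.002, -1.0]]
wrist_force: [0.6, 0.4, 0.3]
gripper_width: 0.502
gripper_force: 0.0
```

drive_tool([
  [50,0,0,0,0,0,0],
  [50,0,0,0,0,0,0],
  [50,0,0,0,0,0,0],
  [50,0,0,0,0,0,0],
  [50,0,0,0,0,0,0],
])

```text
time_s: 27.5
tcp_pos: [0.4201, 0.319, 0.2075]
ee_rot: [[-0.988, 0.156, 0.0], [0.156, 0.988, -0.0], [-0.0, 0.0, -1.0]]
wrist_force: [-1.1, 0.2, -0.9]
gripper_width: 0.502
gripper_force: 0.0
```

```bash
python3 - <<'E'
from h import *
st(); d=capture("side"); c=capture("top")
cv2.imwrite("pics/m5.png",np.vstack([cv2.resize(x["frame"][:,:,::-1],(480,300)) for x in (d,c)]))
E
```

```text
t 27.5 tcp [0.4201 0.319  0.2075] xhead -8.99 z [ 0. -0. -1.] w 0.502 gf 0.0 F [-1.07  0.16 -0.86] M [-0.023  0.027  0.017] toolM [ 0.027  0.024 -0.017]
```

View pics/m5.png

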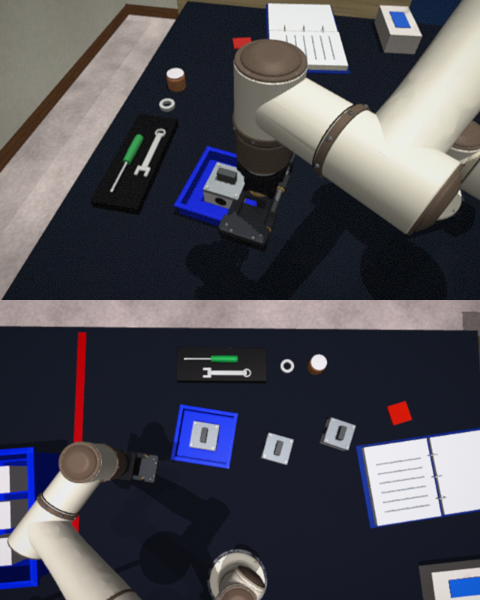

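The top view shows A upright in the middle of the tray at (204,436). The other two stand upright on the bench at (278,447) and (338,434), and the arm is clear.

```bash
python3 -c "
from station import *
print(finish_job())"
```

```text
the job is handed in; nothing more can be done
None
```

The housing at the robot's far left rattled (its moment shifted 0.12 N m, against at most about 0.03 for the other two) and now stands upright on the reject tray floor; the two sound ones stand upright on the bench where they were, and I handed the job in at about 28 s.

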